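Shut the ware cabinet

ROBOT

A 6-joint arm with a two-finger parallel gripper is mounted at the origin on the work surface. World frame = base frame: x ahead of the robot, y to its left, z up, the work surface at z = 0. Lengths are in mm, angles in rad, forces in N, time in s.
With the tool pointing down it reaches from about 350 to 1000 mm from the base axis. Payload 7.1 kg.
Tool frame: the origin (TCP) lies at the very end of the fingers, on their centre line; the grasp point (between the pads) lies 19 mm behind it (bot.grip_depth is the z of the grasp point in the tool frame, in mm); z points along the fingers, x is the direction in which the jaws open and shut, and the axes are right-handed (so a half turn about z gives the same grasp; the last joint's range is limited). The gripper opens to 85 mm and grips with 20 to 120 N. Pads are 22 mm wide; open, the fingers measure 114 mm over their backs; the gripper's body (76 mm by 85 mm) begins 54 mm behind the grasp point. The pads swing forward as they close: fully open they stand 13 mm farther back than shut.
Start: joints at [1.166, 0.423, 1.63, -0, 1.089, -0.019], TCP at [235.155, 579.057, 231.319] pointing down, gripper open.
Joint ranges: [-3, 3], [-0.9, 2.11], [0.09, 2.58], [-1.31, 4.45], [0.11, 2.69], [-2.54, 2.54]. Speed limits (rad/s): [2.39, 2.39, 3.01, 3.14, 3.14, 3.14].

INTERFACE

Orientations are given as [roll, pitch, yaw] about the fixed x, y, z axes, in that order (R = Rz(yaw) Ry(pitch) Rx(roll)).
In Python, from plant import bot, optics gives the robot as it stands.
- The arm moves only by the tool servo_tool, never from a script. Its argument "rows" is a list of rows, each an object with "slide": the shift along the tool's x, y, z in m, a list of three; "twist": the turn, a rotation vector about the tool's x, y, z in rad, a list of three; "fingers": the opening in per cent of the stroke, from 0 (shut) to 100 (fully open). In form: [{"slide": [dx, dy, dz], "twist": [rx, ry, rz], "fingers": fingers}, ...]. A call has exactly 10 rows; each row is the pose to reach, as a shift and turn from the pose commanded when the call began, along the tool's axes at that moment; what a row does not reach only later rows make up. A row lasts 1/12 s, in which the tool goes at most 41.7 mm and 7.16 degrees, less where a joint would pass 70% of its speed; a pose out of reach is approached as far as the arm can. A call with a gripper value outside its range is refused whole. The fingers move at their own pace and stop on an object; "grip_force" is the grip in N (left out, the last holds). Time passes only in rows, so rows that repeat a pose let the fingers close, or fill a call up. It gives the time, the measured TCP pose, the force and the opening at its end, in the units of the state.
- bot.get_obs(): the state, without advancing time (a new reading comes with each control period).
- optics.get_image(name): name is "scene" or "side" or "wrist"; returns the picture (400x640x3 uint8, red, green, blue); there is no depth.
- optics.get_calibration(name): a dict with "fovy" (degrees; the focal length in pixels is half the picture's height over the tangent of half this angle, whatever the lens; pixels are square), "cx", "cy" (the principal point, pixels), "cam_to_world" (4x4, takes a point from camera to world coordinates); the wrist camera has in their place "T_tool_cam" (4x4, takes a point from camera to tool coordinates, whose origin is the TCP and whose axes are the tool frame's). Camera axes: x right, y up, looking along -z (the intrinsics and any distortion apply to the point x, -y, -z); pixel columns grow to the right and rows downward; lengths in mm; the calibration is good to about 2 mm. A picture is of the moment at which its call begins: read the wrist's pose just before it. get_calibration takes no time and is no camera call.
- bot.close_job(): hands the job in, once; it reports no verdict.
Trained networks look in the newest picture that a camera, given by its name, has taken for a name from the list of things; names that differ only in an ending like _2 or _b are one class to them, and where a whole thing is asked for, a point or a joint stands for the part that bears it (a point fixed in the world has none). Each returns a list of dicts, best first, with "p" (0 to 1); they miss things now and then, are a little off and sometimes report something else, mostly with a low value. They report only what shows in the picture. A call takes as long as a camera call.
- optics.silhouettes(query, camera): "region" (400x640 bool, what is visible of it).
- optics.place_of(query, camera): "point" ([x, y, z] in mm, in the coordinates of the camera as it stood for that picture, good to about 4 mm: a listed point, or the origin of a listed thing).
The state is a dict: "time": time; "joint_pos": joint angles; "qvel": joint speeds; "effort": joint torques, N m; "ee_pos": TCP position; "eef_rot": TCP orientation; "force": force on the tool from outside, world axes, zero at the start; "wrist_torque": the same for the moment, N m; "gripper_width": finger opening in mm.
Only numpy, scipy, OpenCV 4.12 (cv2) and the standard library are available. Lean on these libraries where they do the work, as an engineer would, in place of code of your own. Each camera call takes 0.05 s, during which the arm holds its last target.

TASK

Put the two pots away in the ware cabinet by pushing only with the fingertips: push the pulled-out tray fully home first, then push both doors fully shut. The mug and the beaker must ride along standing upright on the tray without being touched or lifted, and the bowl, vase and brush on the bench stay where they are.

Things in the scene. Friction and masses are not known exactly. Their poses are not given: they have to be found in the camera images.
- cabinet: Low plywood cabinet fixed to the bench, 250 deep, 290 wide, 150 mm high, open at the front. Origin: middle of the front edge of its underside, on the bench. Axes: its x points from the open front into the cabinet (away from the robot, give or take the yaw), y along the front to the left, z up. Walls, top and floor are 12 mm thick, their front edges at its x = 0.
- tray (a joint): How far the tray is pulled out of the cabinet, m: 0 is fully home, grows towards the robot (the cabinet's -x), at most 0.14. It slides with about 2 N of friction (more when pushed fast) and stays where it is left.
- tray_front (a point): Middle of the top edge of the tray's front panel, on its outer face, 130 mm above the bench. The white panel is 210 wide, 12 thick, 15 to 130 mm above the bench; the tray floor behind it is 198 mm long inside and its sides 33 mm high. When home the panel's outer face stands 3 mm in front of the cabinet's front edges.
- door_left (a joint): Opening angle of the door on the cabinet's left (+y) side, rad: 0 is shut across the front, 1.57 points straight out of the front (the cabinet's -x), more is folded outwards, at most 2.25. Stays where it is left (0.08 N m of friction, about 0.8 N at 100 mm from the hinge). Plywood panel 141 wide, 12 thick, 2 to 148 mm above the bench; a wooden knob of 20 mm diameter stands 16 mm off its outer face, centred 118 mm from the hinge and 37 mm above the bench.
- door_right (a joint): The same for the mirror-image door on the right (-y) side; also grows as it opens.
- door_left_hinge (a point): On the vertical hinge axis of the left door, mid-thickness of the panel, at its top edge (148 mm above the bench); in the cabinet's frame x = -0.014, y = 0.140.
- door_right_hinge (a point): The same for the right door; in the cabinet's frame x = -0.014, y = -0.140.
- door_left_edge (a point): Free edge of the left door, 137 mm from the hinge, mid-thickness, at its top (148 mm above the bench).
- door_right_edge (a point): The same for the right door.
- mug: Clay-coloured mug with one handle, 68 diameter, 80 mm high, standing on the tray. Origin: centre of its underside, z up.
- beaker: Clay-coloured cup without a handle, 62 diameter, 95 mm high, standing on the tray beside the mug. Origin: centre of its underside, z up.
- bowl: Bystander: terracotta bowl, 110 diameter, 50 mm high, on the bench to the left. Origin: centre of its underside.
- vase: Bystander: small clay vase with a narrow neck, 70 diameter at the foot, 110 mm high, on the bench to the right. Origin: centre of its underside.
- brush: Bystander: wooden-handled brush, about 140 mm long, lying on the bench in front of the cabinet, under 30 mm high. Origin: underside near its middle.

How it is judged (in metres and radians):
On the way, in this order (a step that is already met when the one before it is completed fails the run):
1. the tray is fully home (within 6 mm) while both doors are still open (more than 0.5 rad) (value of joint tray below 0.006 m and value of joint each of door_left, door_right above 0.5 rad), for 0.2 s.
2. both doors are shut (within 0.05 rad) (value of joint each of door_left, door_right below 0.05 rad), for 0.2 s.
At the end, for the whole second after the job is handed in: Tray within 6 mm of fully home, both doors within 0.05 rad of shut, mug and beaker at rest, upright within 0.15 rad, on the tray floor inside the cabinet (origins more than 30 mm behind its front edges), and bowl, vase and brush within 30 mm of where they were (all of step 2 and value of joint tray below 0.006 m and angle between each of mug, beaker's own z axis and vertical below 0.15 rad and x of each of mug, beaker in the frame of cabinet above 0.03 m and height (world z) of mug between 0.015 and 0.03 m and height (world z) of beaker between 0.015 and 0.03 m and linear speed of each of mug, beaker below 0.02 m/s and distance of each of bowl, vase, brush from where it was at the start of the episode below 0.03 m); the robot touches nothing.
It fails at once if the mug or the beaker is tipped by more than 0.35 rad (angle between any of mug, beaker's own z axis and vertical above 0.35 rad).
It fails at once if the mug or the beaker is lifted more than 15 mm off the tray (height (world z) of any of mug, beaker above 0.036 m).
It fails at once if the robot touches the mug or the beaker (more than 1 N) (contact force between any of the fingers, the arm and mug above 1 N or contact force between any of the fingers, the arm and beaker above 1 N).
It fails at once if a door is swung in (under 0.6 rad) while the tray still stands out more than 50 mm in its way (value of joint tray above 0.05 m and value of joint any of door_left, door_right below 0.6 rad).
It fails at once if the bowl, vase or brush is moved by more than 30 mm (distance of any of bowl, vase, brush from where it was at the start of the episode above 0.03 m).
It also fails if it takes over 72 s, if anything falls off the work surface, if the arm or the gripper's body presses on something with over 40 N, if the wrist force passes 120 N, or if a joint passes its speed limit or range.

## Working session

There is one attempt and no reset: what is moved stays moved. The work goes in short steps, Python scripts to look and compute and a tool call to move; the robot and the scene stay as the last step left them, time stands still between calls to the robot, and variables do not carry over. Pictures are saved under pics/ and viewed, and the job is handed in when it is done.

Besides the shell and the picture viewer there is one more tool, called after ">>>" as name(argument=value, ...), one argument or row to a line, values as JSON. servo_tool: Moves the arm, as the interface text tells. Its arguments: {"type":"object","properties":{"rows":{"type":"array"},"grip_force":{"type":"number"}},"required":["rows"]}

```bash
mkdir -p pics; ls; python3 - <<'E'
from plant import bot, optics
import cv2, numpy as np
np.set_printoptions(precision=4,suppress=True)
print(bot.get_obs())
for n in ["scene","side","wrist"]:
    im=optics.get_image(n); cv2.imwrite(f"pics/{n}0.png",im[:,:,::-1]); print(n,optics.get_calibration(n))
E
```

```text
pics
{'time': 0.0, 'joint_pos': array([ 1.166 ,  0.4239,  1.6307, -0.    ,  1.0886, -0.0191]), 'qvel': array([ 0.0005, -0.001 , -0.0001, -0.0031, -0.0011, -0.0003]), 'effort': array([  0.002 , -55.738 , -28.1751,   0.0002,   0.0072,  -0.    ]), 'ee_pos': array([234.9664, 578.5608, 230.5413]), 'eef_rot': array([-3.1416,  0.0016,  1.185 ]), 'force': array([-0.212 ,  0.3334, -0.4371]), 'wrist_torque': array([ 0.0366, -0.0558, -0.0223]), 'gripper_width': 85.68870908576497}
scene {'fovy': 42.009793523380445, 'cx': 313.2136896155588, 'cy': 198.11000721651394, 'cam_to_world': array([[  -0.9328,   -0.3269,    0.1515,  711.0207],
       [   0.3601,   -0.8598,    0.3621,  467.2152],
       [   0.0118,    0.3923,    0.9198, 1236.7036],
       [   0.    ,    0.    ,    0.    ,    1.    ]])}
side {'fovy': 51.45048133144834, 'cx': 318.800746035888, 'cy': 197.58808501185862, 'cam_to_world': array([[   0.9168,    0.2683,   -0.2957,  173.1715],
       [  -0.3991,    0.5903,   -0.7016, -752.8679],
       [  -0.0137,    0.7613,    0.6483,  833.9583],
       [   0.    ,    0.    ,    0.    ,    1.    ]])}
wrist {'fovy': 64.01213429208732, 'cx': 318.35655206746645, 'cy': 199.87068819641652, 'T_tool_cam': array([[   1.    ,   -0.0003,    0.0003,   -0.617 ],
       [  -0.0002,   -0.9465,   -0.3226,  -82.0549],
       [   0.0004,    0.3226,   -0.9465, -141.6077],
       [   0.    ,    0.    ,    0.    ,    1.    ]])}
```

View pics/scene0.png

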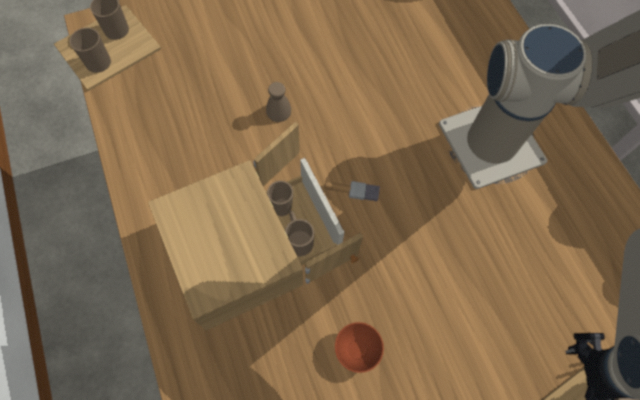

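View pics/side0.png

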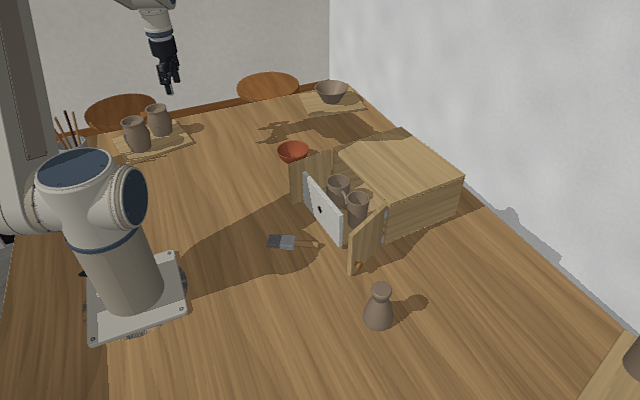

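```bash
cat > h.py <<'E'
from plant import bot, optics
import cv2, numpy as np
np.set_printoptions(precision=3,suppress=True)
def place(q,cam):
    r=optics.place_of(q,cam); C=optics.get_calibration(cam)["cam_to_world"]
    return [(round(d["p"],2),(C@np.r_[d["point"],1])[:3].round(1)) for d in r[:3]]
def proj(P,cam):
    c=optics.get_calibration(cam); T=np.linalg.inv(c["cam_to_world"]); f=200/np.tan(np.radians(c["fovy"]/2))
    p=T@np.r_[P,1]; return np.array([c["cx"]+f*p[0]/-p[2], c["cy"]-f*p[1]/-p[2]])
E
python3 - <<'E'
from h import *
for q in "cabinet tray_front door_left_hinge door_right_hinge door_left_edge door_right_edge mug beaker bowl vase brush".split():
    for c in ("scene","side"): print(q,c,place(q,c))
E
```

```text
cabinet scene [(0.77, array([619.3,  40. ,  -0.9]))]
cabinet side [(0.9, array([626.9,  37.3,  -2.2]))]
tray_front scene [(0.96, array([503.9,  26.4, 128.4])), (0.59, array([461.1, 160.1, 150. ])), (0.52, array([619.8,  39.7,  -0.9]))]
tray_front side [(0.72, array([ 502. , -161.1,  142.5])), (0.62, array([553.2, 370.8,   2.4])), (0.57, array([500.9,  33.8, 125.1]))]
door_left_hinge scene [(0.86, array([600. , 176.9, 148.6]))]
door_left_hinge side [(0.73, array([600.6, 176.7, 147.7]))]
door_right_hinge scene [(0.92, array([ 620. , -104.4,  149.4]))]
door_right_hinge side [(0.55, array([ 624.5, -100.8,  143.9]))]
door_left_edge scene [(0.7, array([461.1, 158. , 149.4]))]
door_left_edge side [(0.93, array([462.6, 161.2, 146.8]))]
door_right_edge scene [(0.63, array([ 497.5, -161.1,  145.2]))]
door_right_edge side [(0.77, array([ 500.8, -162.4,  142.2]))]
mug scene [(0.73, array([584.9,  87. ,  18.7]))]
mug side [(0.81, array([588. ,  87.1,  16.6])), (0.59, array([501.9,  32.9, 125. ]))]
beaker scene [(0.64, array([594.8, -20.7,  19.2]))]
beaker side [(0.96, array([593.7, -20. ,  17.7]))]
bowl scene [(0.94, array([549.8, 370.1,   0.8]))]
bowl side [(0.87, array([555.1, 370. ,   0.7]))]
vase scene [(0.78, array([ 502.6, -295.1,   -3.2]))]
vase side [(0.83, array([ 506.1, -298.1,   -1.9])), (0.28, array([598.5, 173.7, 144.4]))]
brush scene [(0.64, array([410. ,   0.6,   2.6]))]
brush side [(0.73, array([407.2,   0.3,  -6.3]))]
```

Scene view: the tray front is the white panel near (322,205), with its doors near (278,150) and (335,258) and the brush near (360,190). Both cameras agree on positions: cabinet yaw is about 0.078, tray about 0.12 m out, left door about 1.53 rad and right door about 1.94 rad. Next I move in front of the tray, staying high.

>>> servo_tool(
  rows=[
    {"slide":[-0.428,0.417,0],"twist":[0,0,1.107],"fingers":0},
    {"slide":[-0.428,0.417,0],"twist":[0,0,1.107],"fingers":0},
    {"slide":[-0.428,0.417,0],"twist":[0,0,1.107],"fingers":0},
    {"slide":[-0.428,0.417,0],"twist":[0,0,1.107],"fingers":0},
    {"slide":[-0.428,0.417,0],"twist":[0,0,1.107],"fingers":0},
    {"slide":[-0.428,0.417,0],"twist":[0,0,1.107],"fingers":0},
    {"slide":[-0.428,0.417,0],"twist":[0,0,1.107],"fingers":0},
    {"slide":[-0.428,0.417,0],"twist":[0,0,1.107],"fingers":0},
    {"slide":[-0.428,0.417,0],"twist":[0,0,1.107],"fingers":0},
    {"slide":[-0.428,0.417,0],"twist":[0,0,1.107],"fingers":0},
  ],
)

```text
time: 2.08
ee_pos: [392.7, 191.3, 231.7]
eef_rot: [-3.141, -0.001, 0.073]
force: [0.5, 1.3, 0.4]
gripper_width: -0.1
```

>>> servo_tool(
  rows=[
    {"slide":[0.054,0.17,0],"twist":[0,0,0],"fingers":0},
    {"slide":[0.054,0.17,0],"twist":[0,0,0],"fingers":0},
    {"slide":[0.054,0.17,0],"twist":[0,0,0],"fingers":0},
    {"slide":[0.054,0.17,0],"twist":[0,0,0],"fingers":0},
    {"slide":[0.054,0.17,0.03],"twist":[0,0,0],"fingers":0},
    {"slide":[0.054,0.17,0.06],"twist":[0,0,0],"fingers":0},
    {"slide":[0.054,0.17,0.09],"twist":[0,0,0],"fingers":0},
    {"slide":[0.054,0.17,0.115],"twist":[0,0,0],"fingers":0},
    {"slide":[0.054,0.17,0.13],"twist":[0,0,0],"fingers":0},
    {"slide":[0.054,0.17,0.135],"twist":[0,0,0],"fingers":0},
  ],
)

```text
time: 2.92
ee_pos: [457.8, 27.7, 94.1]
eef_rot: [-3.141, 0.004, 0.078]
force: [-0.1, -1.1, 0.2]
gripper_width: 0.0
```

```bash
python3 - <<'E'
from h import *
o=bot.get_obs(); print(o["ee_pos"],o["eef_rot"],o["force"])
im=optics.get_image("side"); cv2.imwrite("pics/side1.png",cv2.resize(im[100:320,200:520,::-1],None,fx=2.4,fy=2.4))
E
```

```text
[457.821  27.656  94.112] [-3.141  0.004  0.078] [-0.061 -1.068  0.238]
```

View pics/side1.png

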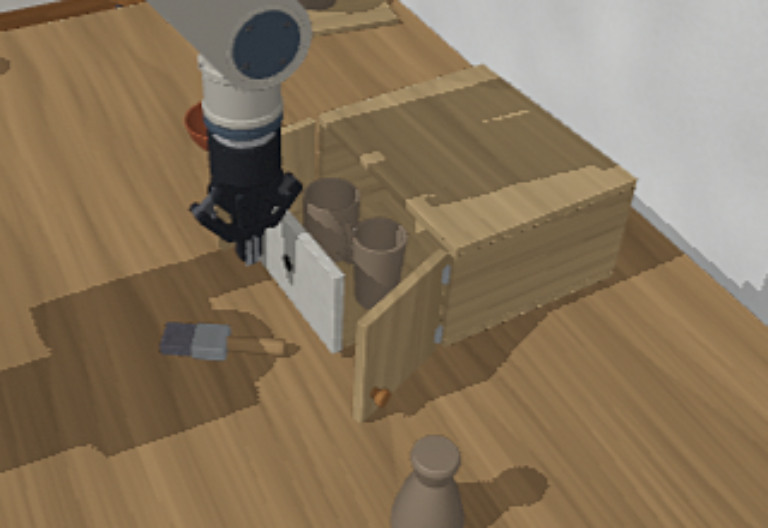

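The side view shows closed knuckles sticking out along the jaw axis towards the pots, at about (290,190), above the panel. I turn the tool 90° while backing off, so the jaws lie along the panel.

>>> servo_tool(
  rows=[
    {"slide":[-0.03,0,-0.011],"twist":[0,0,-1.57],"fingers":0},
    {"slide":[-0.03,0,-0.011],"twist":[0,0,-1.57],"fingers":0},
    {"slide":[-0.03,0,-0.011],"twist":[0,0,-1.57],"fingers":0},
    {"slide":[-0.03,0,-0.011],"twist":[0,0,-1.57],"fingers":0},
    {"slide":[-0.03,0,-0.011],"twist":[0,0,-1.57],"fingers":0},
    {"slide":[-0.03,0,-0.011],"twist":[0,0,-1.57],"fingers":0},
    {"slide":[-0.03,0,-0.011],"twist":[0,0,-1.57],"fingers":0},
    {"slide":[-0.03,0,-0.011],"twist":[0,0,-1.57],"fingers":0},
    {"slide":[-0.03,0,-0.011],"twist":[0,0,-1.57],"fingers":0},
    {"slide":[-0.03,0,-0.011],"twist":[0,0,-1.57],"fingers":0},
  ],
)

```text
time: 3.8
ee_pos: [430.5, 25.7, 108.7]
eef_rot: [3.139, -0.001, 1.334]
force: [0.0, -0.4, -0.0]
gripper_width: 0.0
```

```bash
python3 - <<'E'
from h import *
o=bot.get_obs(); print(o["ee_pos"],o["eef_rot"],o["force"])
E
```

```text
[430.493  25.657 108.687] [ 3.139 -0.001  1.334] [ 0.018 -0.379 -0.022]
```

>>> servo_tool(
  rows=[
    {"slide":[0,0,0.005],"twist":[0,0,-0.12],"fingers":0},
    {"slide":[0,0,0.005],"twist":[0,0,-0.24],"fingers":0},
    {"slide":[0.002,0.006,0.005],"twist":[0,0,-0.314],"fingers":0},
    {"slide":[0.005,0.015,0.005],"twist":[0,0,-0.314],"fingers":0},
    {"slide":[0.008,0.024,0.005],"twist":[0,0,-0.314],"fingers":0},
    {"slide":[0.011,0.033,0.005],"twist":[0,0,-0.314],"fingers":0},
    {"slide":[0.013,0.041,0.005],"twist":[0,0,-0.314],"fingers":0},
    {"slide":[0.015,0.047,0.005],"twist":[0,0,-0.314],"fingers":0},
    {"slide":[0.0165,0.051,0.005],"twist":[0,0,-0.314],"fingers":0},
    {"slide":[0.0175,0.053,0.005],"twist":[0,0,-0.314],"fingers":0},
  ],
)

```text
time: 4.63
ee_pos: [485.8, 29.8, 102.3]
eef_rot: [3.141, 0.0, 1.642]
force: [-0.3, -1.0, 0.1]
gripper_width: -0.2
```

```bash
python3 - <<'E'
from h import *
o=bot.get_obs(); print(o["ee_pos"],o["eef_rot"],o["force"])
im=optics.get_image("side"); cv2.imwrite("pics/side2.png",cv2.resize(im[100:320,200:520,::-1],None,fx=2.4,fy=2.4))
E
```

```text
[485.793  29.814 102.258] [3.141 0.    1.642] [-0.342 -0.989  0.143]
```

View pics/side2.png

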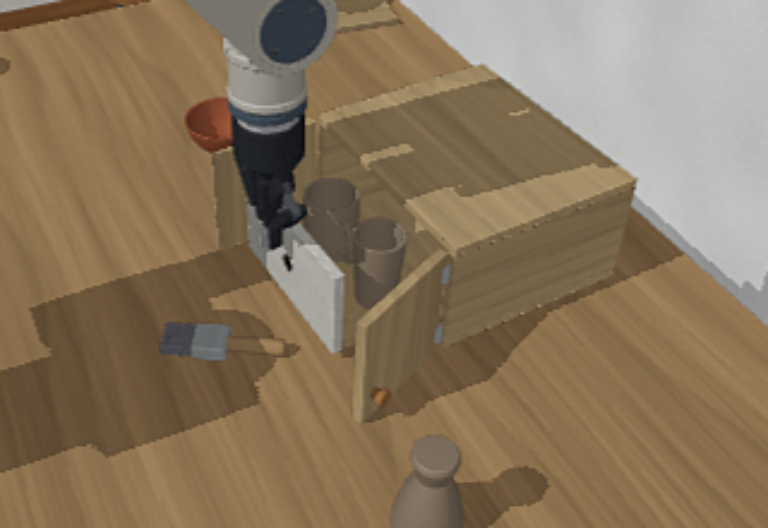

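The fingertips are just short of the panel, with the jaws along it and nothing else touched. I start a slow push.

>>> servo_tool(
  rows=[
    {"slide":[0,0.001,0],"twist":[0,0,0],"fingers":0},
    {"slide":[0,0.003,0],"twist":[0,0,0],"fingers":0},
    {"slide":[0,0.006,0],"twist":[0,0,0],"fingers":0},
    {"slide":[0,0.009,0],"twist":[0,0,0],"fingers":0},
    {"slide":[0,0.012,0],"twist":[0,0,0],"fingers":0},
    {"slide":[0,0.016,0],"twist":[0,0,0],"fingers":0},
    {"slide":[0,0.02,0],"twist":[0,0,0],"fingers":0},
    {"slide":[0,0.024,0],"twist":[0,0,0],"fingers":0},
    {"slide":[0,0.028,0],"twist":[0,0,0],"fingers":0},
    {"slide":[0,0.032,0],"twist":[0,0,0],"fingers":0},
  ],
)

```text
time: 5.52
ee_pos: [517.3, 32.2, 102.2]
eef_rot: [-3.141, -0.0, 1.642]
force: [-2.2, 1.3, 0.3]
gripper_width: -0.0
```

>>> servo_tool(
  rows=[
    {"slide":[0,0.004,0],"twist":[0,0,0],"fingers":0},
    {"slide":[0,0.008,0],"twist":[0,0,0],"fingers":0},
    {"slide":[0,0.012,0],"twist":[0,0,0],"fingers":0},
    {"slide":[0,0.016,0],"twist":[0,0,0],"fingers":0},
    {"slide":[0,0.02,0],"twist":[0,0,0],"fingers":0},
    {"slide":[0,0.024,0],"twist":[0,0,0],"fingers":0},
    {"slide":[0,0.028,0],"twist":[0,0,0],"fingers":0},
    {"slide":[0,0.032,0],"twist":[0,0,0],"fingers":0},
    {"slide":[0,0.036,0],"twist":[0,0,0],"fingers":0},
    {"slide":[0,0.04,0],"twist":[0,0,0],"fingers":0},
  ],
)

```text
time: 6.35
ee_pos: [557.3, 34.9, 102.3]
eef_rot: [-3.142, 0.0, 1.642]
force: [-2.8, 1.9, -0.1]
gripper_width: 0.2
```

```bash
python3 - <<'E'
from h import *
o=bot.get_obs(); print(o["ee_pos"],o["eef_rot"],o["force"])
im=optics.get_image("side"); cv2.imwrite("pics/side3.png",cv2.resize(im[100:320,200:520,::-1],None,fx=2.4,fy=2.4))
E
```

```text
[557.254  34.914 102.294] [-3.142  0.     1.642] [-2.784  1.854 -0.136]
```

View pics/side3.png

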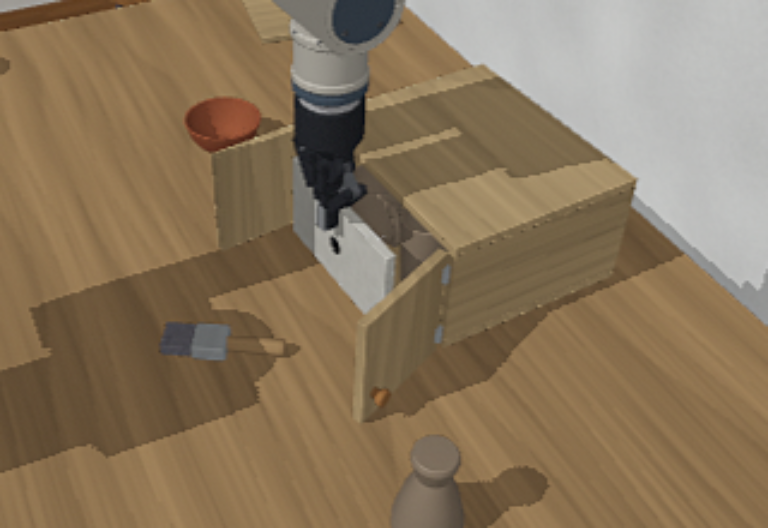

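The tray is moving and the pots stay upright behind the panel, at about (335,245) in the crop. I continue, slowing near the end.

>>> servo_tool(
  rows=[
    {"slide":[0,0.004,0],"twist":[0,0,0],"fingers":0},
    {"slide":[0,0.008,0],"twist":[0,0,0],"fingers":0},
    {"slide":[0,0.012,0],"twist":[0,0,0],"fingers":0},
    {"slide":[0,0.016,0],"twist":[0,0,0],"fingers":0},
    {"slide":[0,0.02,0],"twist":[0,0,0],"fingers":0},
    {"slide":[0,0.024,0],"twist":[0,0,0],"fingers":0},
    {"slide":[0,0.028,0],"twist":[0,0,0],"fingers":0},
    {"slide":[0,0.032,0],"twist":[0,0,0],"fingers":0},
    {"slide":[0,0.036,0],"twist":[0,0,0],"fingers":0},
    {"slide":[0,0.039,0],"twist":[0,0,0],"fingers":0},
  ],
)

```text
time: 7.23
ee_pos: [596.4, 37.8, 102.3]
eef_rot: [3.141, -0.0, 1.642]
force: [-1.9, 2.0, 1.7]
gripper_width: -0.1
```

>>> servo_tool(
  rows=[
    {"slide":[0,0.002,0],"twist":[0,0,0],"fingers":0},
    {"slide":[0,0.004,0],"twist":[0,0,0],"fingers":0},
    {"slide":[0,0.005,0],"twist":[0,0,0],"fingers":0},
    {"slide":[0,0.006,0],"twist":[0,0,0],"fingers":0},
    {"slide":[0,0.007,0],"twist":[0,0,0],"fingers":0},
    {"slide":[0,0.008,0],"twist":[0,0,0],"fingers":0},
    {"slide":[0,0.009,0],"twist":[0,0,0],"fingers":0},
    {"slide":[0,0.01,0],"twist":[0,0,0],"fingers":0},
    {"slide":[0,0.011,0],"twist":[0,0,0],"fingers":0},
    {"slide":[0,0.012,0],"twist":[0,0,0],"fingers":0},
  ],
)

```text
time: 8.07
ee_pos: [607.8, 38.6, 102.3]
eef_rot: [-3.141, -0.0, 1.642]
force: [-2.1, 0.0, 0.6]
gripper_width: 0.0
```

>>> servo_tool(
  rows=[
    {"slide":[0,0.0005,0],"twist":[0,0,0],"fingers":0},
    {"slide":[0,0.001,0],"twist":[0,0,0],"fingers":0},
    {"slide":[0,0.0015,0],"twist":[0,0,0],"fingers":0},
    {"slide":[0,0.002,0],"twist":[0,0,0],"fingers":0},
    {"slide":[0,0.002,0],"twist":[0,0,0],"fingers":0},
    {"slide":[0,0.002,0],"twist":[0,0,0],"fingers":0},
    {"slide":[0,0.002,0],"twist":[0,0,0],"fingers":0},
    {"slide":[0,0.002,0],"twist":[0,0,0],"fingers":0},
    {"slide":[0,0.002,0],"twist":[0,0,0],"fingers":0},
    {"slide":[0,0.002,0],"twist":[0,0,0],"fingers":0},
  ],
)

```text
time: 8.9
ee_pos: [609.9, 38.6, 102.3]
eef_rot: [3.141, 0.0, 1.642]
force: [-1.3, -0.0, -1.0]
gripper_width: -0.1
```

>>> servo_tool(
  rows=[
    {"slide":[0,0.0005,0],"twist":[0,0,0],"fingers":0},
    {"slide":[0,0.001,0],"twist":[0,0,0],"fingers":0},
    {"slide":[0,0.0015,0],"twist":[0,0,0],"fingers":0},
    {"slide":[0,0.002,0],"twist":[0,0,0],"fingers":0},
    {"slide":[0,0.0025,0],"twist":[0,0,0],"fingers":0},
    {"slide":[0,0.003,0],"twist":[0,0,0],"fingers":0},
    {"slide":[0,0.0035,0],"twist":[0,0,0],"fingers":0},
    {"slide":[0,0.004,0],"twist":[0,0,0],"fingers":0},
    {"slide":[0,0.004,0],"twist":[0,0,0],"fingers":0},
    {"slide":[0,0.004,0],"twist":[0,0,0],"fingers":0},
  ],
)

```text
time: 9.73
ee_pos: [613.0, 38.9, 102.4]
eef_rot: [-3.14, 0.0, 1.642]
force: [-6.0, -0.1, 3.8]
gripper_width: 0.1
```

```bash
python3 - <<'E'
from h import *
im=optics.get_image("side"); cv2.imwrite("pics/side4.png",cv2.resize(im[100:320,200:520,::-1],None,fx=2.4,fy=2.4))
im=optics.get_image("scene"); cv2.imwrite("pics/scene4.png",cv2.resize(im[100:320,140:460,::-1],None,fx=2.4,fy=2.4))
for c in("scene","side"):
  for q in("tray_front","cabinet","door_left_edge","door_right_edge"): print(c,q,place(q,c))
E
```

```text
scene tray_front []
scene cabinet [(0.61, array([619.3,  39.6,   0.4]))]
scene door_left_edge [(0.9, array([461.7, 159.9, 149.8]))]
scene door_right_edge [(0.67, array([ 497.4, -161. ,  145.9]))]
side tray_front [(0.62, array([624.6,  44.7, 129.3]))]
side cabinet [(0.91, array([622.4,  38.4,  -3. ]))]
side door_left_edge [(0.65, array([465.7, 159.6, 148.9]))]
side door_right_edge [(0.86, array([ 498.8, -161.2,  141.7]))]
```

View pics/side4.png

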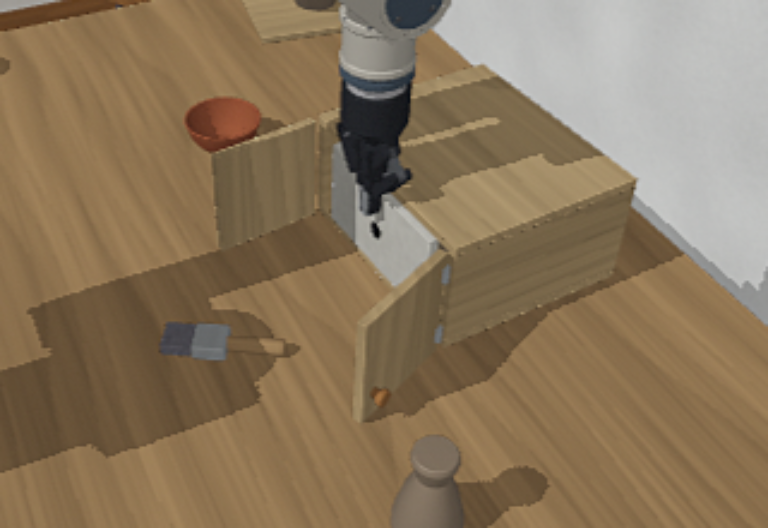

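View pics/scene4.png

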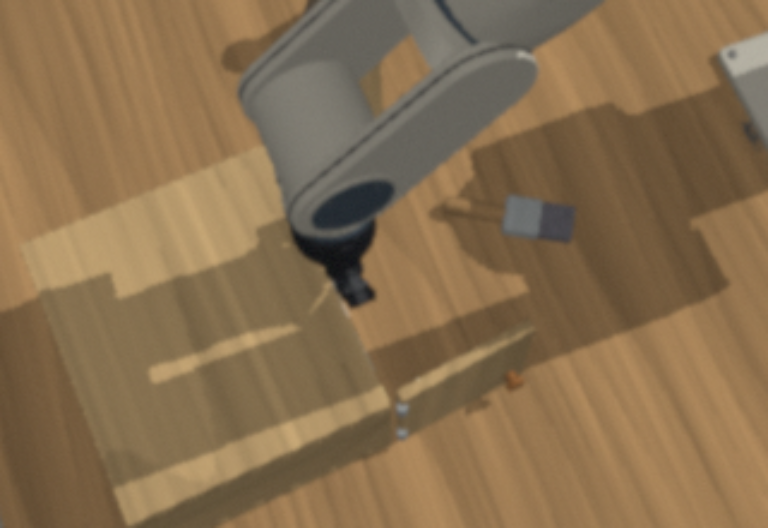

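>>> servo_tool(
  rows=[
    {"slide":[0,0.0005,0],"twist":[0,0,0],"fingers":0},
    {"slide":[0,0.001,0],"twist":[0,0,0],"fingers":0},
    {"slide":[0,0.0015,0],"twist":[0,0,0],"fingers":0},
    {"slide":[0,0.002,0],"twist":[0,0,0],"fingers":0},
    {"slide":[0,0.002,0],"twist":[0,0,0],"fingers":0},
    {"slide":[0,0.002,0],"twist":[0,0,0],"fingers":0},
    {"slide":[0,0.002,0],"twist":[0,0,0],"fingers":0},
    {"slide":[0,0.002,0],"twist":[0,0,0],"fingers":0},
    {"slide":[0,0.002,0],"twist":[0,0,0],"fingers":0},
    {"slide":[0,0.002,0],"twist":[0,0,0],"fingers":0},
  ],
)

```text
time: 11.07
ee_pos: [612.9, 38.9, 102.3]
eef_rot: [-3.136, 0.0, 1.642]
force: [-12.9, -1.2, 9.0]
gripper_width: -0.1
```

The stop is reached at x = 612.9 and the force rises with no motion, so the tray is home with both doors open. Now I retreat and go up to the outside of the left door.

>>> servo_tool(
  rows=[
    {"slide":[0,-0.02,0],"twist":[0,0,0],"fingers":0},
    {"slide":[0,-0.05,-0.01],"twist":[0,0,0],"fingers":0},
    {"slide":[0,-0.06,-0.045],"twist":[0,0,0.12],"fingers":0},
    {"slide":[0,-0.065,-0.08],"twist":[0,0,0.24],"fingers":0},
    {"slide":[0.02,-0.08,-0.1],"twist":[0,0,0.36],"fingers":0},
    {"slide":[0.05,-0.1,-0.1],"twist":[0,0,0.48],"fingers":0},
    {"slide":[0.085,-0.118,-0.1],"twist":[0,0,0.6],"fingers":0},
    {"slide":[0.12,-0.118,-0.1],"twist":[0,0,0.72],"fingers":0},
    {"slide":[0.15,-0.118,-0.1],"twist":[0,0,0.84],"fingers":0},
    {"slide":[0.175,-0.118,-0.1],"twist":[0,0,0.96],"fingers":0},
  ],
)

```text
time: 11.9
ee_pos: [485.9, 207.6, 203.2]
eef_rot: [3.141, -0.003, 0.677]
force: [0.3, -0.5, -0.8]
gripper_width: -0.1
```

```bash
python3 - <<'E'
from h import *
o=bot.get_obs(); print(o["ee_pos"],o["eef_rot"],o["force"])
E
```

```text
[485.938 207.607 203.153] [ 3.141 -0.003  0.677] [ 0.3   -0.506 -0.796]
```

>>> servo_tool(
  rows=[
    {"slide":[0,0,0],"twist":[0,0,0.12],"fingers":0},
    {"slide":[0,0,0],"twist":[0,0,0.24],"fingers":0},
    {"slide":[0,0,0],"twist":[0,0,0.36],"fingers":0},
    {"slide":[0,0,0.01],"twist":[0,0,0.48],"fingers":0},
    {"slide":[0,0,0.03],"twist":[0,0,0.555],"fingers":0},
    {"slide":[0,0,0.055],"twist":[0,0,0.555],"fingers":0},
    {"slide":[0,0,0.075],"twist":[0,0,0.555],"fingers":0},
    {"slide":[0,0,0.085],"twist":[0,0,0.555],"fingers":0},
    {"slide":[0,0,0.088],"twist":[0,0,0.555],"fingers":0},
    {"slide":[0,0,0.088],"twist":[0,0,0.555],"fingers":0},
  ],
)

```text
time: 12.73
ee_pos: [485.8, 205.3, 114.1]
eef_rot: [3.142, 0.0, 0.127]
force: [0.6, -0.8, 0.4]
gripper_width: -0.1
```

```bash
python3 - <<'E'
from h import *
o=bot.get_obs(); print(o["ee_pos"],o["eef_rot"],o["force"])
im=optics.get_image("side"); cv2.imwrite("pics/side5.png",cv2.resize(im[60:280,200:520,::-1],None,fx=2.4,fy=2.4))
print(place("tray_front","side"))
p=o["ee_pos"][:2]; H=np.array([601,176.8])-p; y=o["eef_rot"][2]
tx=np.array([np.cos(y),np.sin(y)]);ty=np.array([np.sin(y),-np.cos(y)])
H=np.array([H@tx,H@ty]);print("H tool",H)
E
```

```text
[485.787 205.329 114.057] [3.142 0.    0.127] [ 0.64  -0.827  0.35 ]
[(0.69, array([621.8,  43. , 127.8]))]
H tool [110.66   42.922]
```

View pics/side5.png

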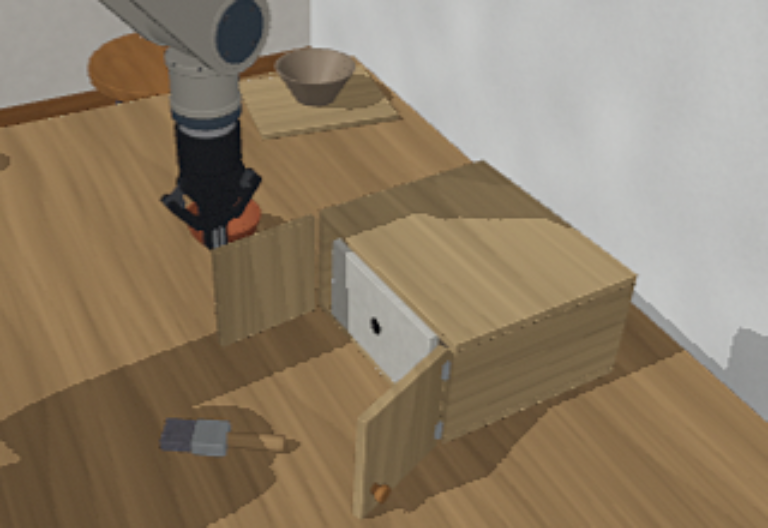

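```bash
cat > arc.py <<'E'
import numpy as np
def arc(H,thetas,sgn=-1):
    H=np.array(H)
    for t in thetas:
        a=sgn*t; R=np.array([[np.cos(a),-np.sin(a)],[np.sin(a),np.cos(a)]])
        p=H-R@H; print([round(p[0]/1000,4),round(p[1]/1000,4)],round(a,3))
E
python3 -c "
from arc import *
arc((110.7,18),[.03,.08,.14,.2,.26,.32]);print();arc((110.7,18),np.arange(1,11)*.07)"
```

```text
[np.float64(-0.0005), np.float64(0.0033)] -0.03
[np.float64(-0.0011), np.float64(0.0089)] -0.08
[np.float64(-0.0014), np.float64(0.0156)] -0.14
[np.float64(-0.0014), np.float64(0.0224)] -0.2
[np.float64(-0.0009), np.float64(0.0291)] -0.26
[np.float64(-0.0), np.float64(0.0357)] -0.32

[np.float64(-0.001), np.float64(0.0078)] -0.07
[np.float64(-0.0014), np.float64(0.0156)] -0.14
[np.float64(-0.0013), np.float64(0.0235)] -0.21
[np.float64(-0.0007), np.float64(0.0313)] -0.28
[np.float64(0.0005), np.float64(0.0391)] -0.35
[np.float64(0.0023), np.float64(0.0467)] -0.42
[np.float64(0.0046), np.float64(0.0542)] -0.49
[np.float64(0.0073), np.float64(0.0616)] -0.56
[np.float64(0.0106), np.float64(0.0687)] -0.63
[np.float64(0.0144), np.float64(0.0755)] -0.7
```

>>> servo_tool(
  rows=[
    {"slide":[0,0.008,0],"twist":[0,0,0],"fingers":0},
    {"slide":[0,0.016,0],"twist":[0,0,0],"fingers":0},
    {"slide":[0,0.022,0],"twist":[0,0,0],"fingers":0},
    {"slide":[0,0.025,0],"twist":[0,0,0],"fingers":0},
    {"slide":[-0.0005,0.0283,0],"twist":[0,0,-0.03],"fingers":0},
    {"slide":[-0.001,0.034,0],"twist":[0,0,-0.08],"fingers":0},
    {"slide":[-0.0014,0.0406,0],"twist":[0,0,-0.14],"fingers":0},
    {"slide":[-0.0014,0.0474,0],"twist":[0,0,-0.2],"fingers":0},
    {"slide":[-0.001,0.0541,0],"twist":[0,0,-0.26],"fingers":0},
    {"slide":[0,0.0607,0],"twist":[0,0,-0.32],"fingers":0},
  ],
)

```text
time: 13.67
ee_pos: [493.5, 144.5, 114.6]
eef_rot: [-3.141, -0.001, 0.45]
force: [0.8, 1.0, 0.5]
gripper_width: -0.2
```

>>> servo_tool(
  rows=[
    {"slide":[-0.001,0.0078,0],"twist":[0,0,-0.07],"fingers":0},
    {"slide":[-0.0014,0.0156,0],"twist":[0,0,-0.14],"fingers":0},
    {"slide":[-0.0013,0.0235,0],"twist":[0,0,-0.21],"fingers":0},
    {"slide":[-0.0007,0.0313,0],"twist":[0,0,-0.28],"fingers":0},
    {"slide":[0.0005,0.0391,0],"twist":[0,0,-0.35],"fingers":0},
    {"slide":[0.0023,0.0467,0],"twist":[0,0,-0.42],"fingers":0},
    {"slide":[0.0046,0.0542,0],"twist":[0,0,-0.49],"fingers":0},
    {"slide":[0.0073,0.0616,0],"twist":[0,0,-0.56],"fingers":0},
    {"slide":[0.0106,0.0687,0],"twist":[0,0,-0.63],"fingers":0},
    {"slide":[0.0144,0.0755,0],"twist":[0,0,-0.7],"fingers":0},
  ],
)

```text
time: 14.5
ee_pos: [539.0, 82.5, 114.5]
eef_rot: [-3.141, 0.0, 1.15]
force: [-1.0, 0.7, 1.2]
gripper_width: -0.1
```

```bash
python3 - <<'E'
from h import *
from arc import arc
o=bot.get_obs(); print(o["ee_pos"],o["eef_rot"],o["force"])
im=optics.get_image("side"); cv2.imwrite("pics/side6.png",cv2.resize(im[60:280,200:520,::-1],None,fx=2.4,fy=2.4))
p=o["ee_pos"][:2]; H=np.array([601,176.8])-p; y=o["eef_rot"][2]
tx=np.array([np.cos(y),np.sin(y)]);ty=np.array([np.sin(y),-np.cos(y)])
H=np.array([H@tx,H@ty]);print("H tool",H, 1.648-y)
arc(H,[.06,.12,.18,.24,.30,.35,.4,.44,.47,.5])
E
```

```text
[538.962  82.464 114.495] [-3.141  0.     1.15 ] [-1.047  0.706  1.207]
H tool [111.446  18.099] 0.49792966205702793
[np.float64(-0.0009), np.float64(0.0067)] -0.06
[np.float64(-0.0014), np.float64(0.0135)] -0.12
[np.float64(-0.0014), np.float64(0.0202)] -0.18
[np.float64(-0.0011), np.float64(0.027)] -0.24
[np.float64(-0.0004), np.float64(0.0337)] -0.3
[np.float64(0.0006), np.float64(0.0393)] -0.35
[np.float64(0.0017), np.float64(0.0448)] -0.4
[np.float64(0.0029), np.float64(0.0492)] -0.44
[np.float64(0.0039), np.float64(0.0524)] -0.47
[np.float64(0.005), np.float64(0.0556)] -0.5
```

View pics/side6.png

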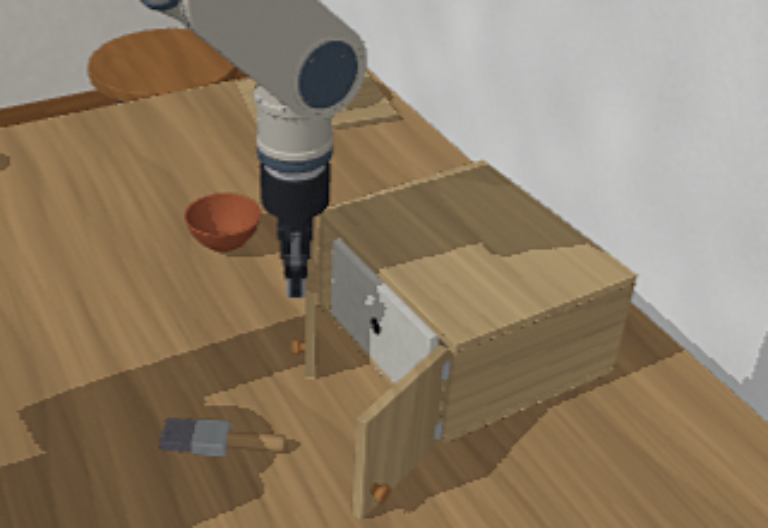

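The left door, with its knob at about (297,347), is following the fingertip and is about 0.5 rad open. I finish the arc.

>>> servo_tool(
  rows=[
    {"slide":[-0.0009,0.0067,0],"twist":[0,0,-0.06],"fingers":0},
    {"slide":[-0.0014,0.0135,0],"twist":[0,0,-0.12],"fingers":0},
    {"slide":[-0.0014,0.0202,0],"twist":[0,0,-0.18],"fingers":0},
    {"slide":[-0.0011,0.027,0],"twist":[0,0,-0.24],"fingers":0},
    {"slide":[-0.0004,0.0337,0],"twist":[0,0,-0.3],"fingers":0},
    {"slide":[0.0006,0.0393,0],"twist":[0,0,-0.35],"fingers":0},
    {"slide":[0.0017,0.0448,0],"twist":[0,0,-0.4],"fingers":0},
    {"slide":[0.0029,0.0492,0],"twist":[0,0,-0.44],"fingers":0},
    {"slide":[0.0039,0.0524,0],"twist":[0,0,-0.47],"fingers":0},
    {"slide":[0.005,0.055,0],"twist":[0,0,-0.498],"fingers":0},
  ],
)

```text
time: 15.38
ee_pos: [591.0, 64.7, 114.3]
eef_rot: [-3.141, 0.0, 1.645]
force: [-0.3, -0.6, -0.6]
gripper_width: 0.2
```

>>> servo_tool(
  rows=[
    {"slide":[0,0.0005,0],"twist":[0,0,0],"fingers":0},
    {"slide":[0,0.001,0],"twist":[0,0,0],"fingers":0},
    {"slide":[0,0.0015,0],"twist":[0,0,0],"fingers":0},
    {"slide":[0,0.002,0],"twist":[0,0,0],"fingers":0},
    {"slide":[0,0.0025,0],"twist":[0,0,0],"fingers":0},
    {"slide":[0,0.003,0],"twist":[0,0,0],"fingers":0},
    {"slide":[0,0.003,0],"twist":[0,0,0],"fingers":0},
    {"slide":[0,0.003,0],"twist":[0,0,0],"fingers":0},
    {"slide":[0,0.003,0],"twist":[0,0,0],"fingers":0},
    {"slide":[0,0.003,0],"twist":[0,0,0],"fingers":0},
  ],
)

```text
time: 16.22
ee_pos: [593.8, 65.4, 114.3]
eef_rot: [-3.141, -0.0, 1.645]
force: [-2.1, -1.2, 1.6]
gripper_width: -0.3
```

>>> servo_tool(
  rows=[
    {"slide":[0,0.0005,0],"twist":[0,0,0],"fingers":0},
    {"slide":[0,0.001,0],"twist":[0,0,0],"fingers":0},
    {"slide":[0,0.0015,0],"twist":[0,0,0],"fingers":0},
    {"slide":[0,0.002,0],"twist":[0,0,0],"fingers":0},
    {"slide":[0,0.0025,0],"twist":[0,0,0],"fingers":0},
    {"slide":[0,0.003,0],"twist":[0,0,0],"fingers":0},
    {"slide":[0,0.003,0],"twist":[0,0,0],"fingers":0},
    {"slide":[0,0.003,0],"twist":[0,0,0],"fingers":0},
    {"slide":[0,0.003,0],"twist":[0,0,0],"fingers":0},
    {"slide":[0,0.003,0],"twist":[0,0,0],"fingers":0},
  ],
)

```text
time: 17.05
ee_pos: [593.8, 65.3, 114.2]
eef_rot: [-3.135, 0.0, 1.645]
force: [-14.3, -2.3, 11.9]
gripper_width: 0.0
```

```bash
python3 - <<'E'
from h import *
o=bot.get_obs(); print(o["ee_pos"],o["eef_rot"],o["force"])
im=optics.get_image("side"); cv2.imwrite("pics/side7.png",cv2.resize(im[60:280,200:520,::-1],None,fx=2.4,fy=2.4))
for c in("scene","side"):
  optics.get_image(c)
  for q in("door_left_edge","door_right_edge"): print(c,q,place(q,c))
E
```

```text
[593.825  65.336 114.206] [-3.135  0.     1.645] [-14.271  -2.337  11.934]
scene door_left_edge [(0.63, array([610.4,  42.6, 148.3]))]
scene door_right_edge []
side door_left_edge [(0.92, array([608.4,  43.4, 145.5]))]
side door_right_edge [(0.62, array([ 499.7, -162.1,  143.4]))]
```

View pics/side7.png

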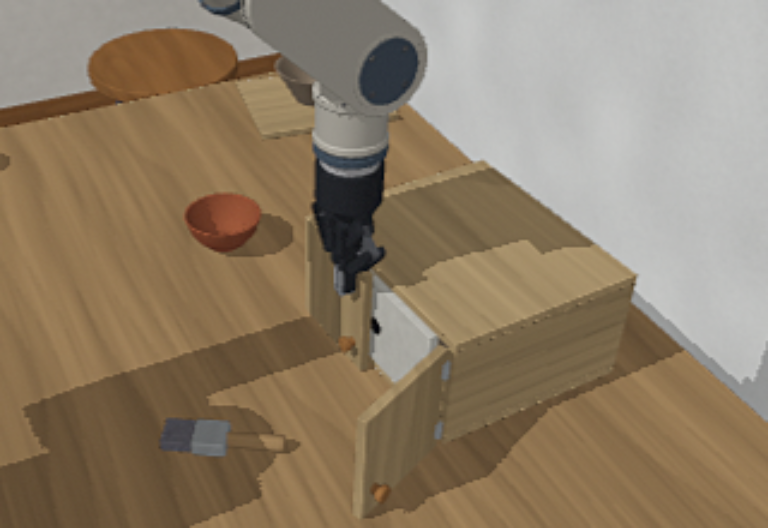

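The left door is shut: the stop is at 593.8 with 14 N, and its edge is at about (609,43), as expected. Next I retreat and go around to the outside of the right door.

>>> servo_tool(
  rows=[
    {"slide":[0,-0.02,0],"twist":[0,0,0],"fingers":0},
    {"slide":[0,-0.05,-0.01],"twist":[0,0,0],"fingers":0},
    {"slide":[0,-0.06,-0.045],"twist":[0,0,0.12],"fingers":0},
    {"slide":[0,-0.07,-0.08],"twist":[0,0,0.24],"fingers":0},
    {"slide":[-0.02,-0.079,-0.095],"twist":[0,0,0.36],"fingers":0},
    {"slide":[-0.055,-0.079,-0.095],"twist":[0,0,0.48],"fingers":0},
    {"slide":[-0.095,-0.079,-0.095],"twist":[0,0,0.6],"fingers":0},
    {"slide":[-0.135,-0.079,-0.095],"twist":[0,0,0.72],"fingers":0},
    {"slide":[-0.175,-0.079,-0.095],"twist":[0,0,0.84],"fingers":0},
    {"slide":[-0.21,-0.079,-0.095],"twist":[0,0,0.96],"fingers":0},
  ],
)

```text
time: 18.23
ee_pos: [534.7, -152.1, 209.9]
eef_rot: [3.139, -0.001, 0.679]
force: [0.4, 0.5, -0.4]
gripper_width: 0.1
```

```bash
python3 - <<'E'
from h import *
o=bot.get_obs(); print(o["ee_pos"],o["eef_rot"],o["force"])
p=o["ee_pos"][:2]; y=o["eef_rot"][2]; d=np.array([538.9,-186.8])-p
print(d@[np.cos(y),np.sin(y)], d@[np.sin(y),-np.cos(y)], y-.4425)
E
```

```text
[ 534.687 -152.134  209.913] [ 3.139 -0.001  0.679] [ 0.443  0.516 -0.397]
-18.495122590529277 29.620962722285366 0.23659170870883373
```

>>> servo_tool(
  rows=[
    {"slide":[-0.008,0.013,0],"twist":[0,0,0.1],"fingers":0},
    {"slide":[-0.0185,0.0295,0],"twist":[0,0,0.2],"fingers":0},
    {"slide":[-0.0185,0.0295,0],"twist":[0,0,0.24],"fingers":0},
    {"slide":[-0.0185,0.0295,0.01],"twist":[0,0,0.24],"fingers":0},
    {"slide":[-0.0185,0.0295,0.03],"twist":[0,0,0.24],"fingers":0},
    {"slide":[-0.0185,0.0295,0.055],"twist":[0,0,0.24],"fingers":0},
    {"slide":[-0.0185,0.0295,0.075],"twist":[0,0,0.24],"fingers":0},
    {"slide":[-0.0185,0.0295,0.09],"twist":[0,0,0.24],"fingers":0},
    {"slide":[-0.0185,0.0295,0.095],"twist":[0,0,0.24],"fingers":0},
    {"slide":[-0.0185,0.0295,0.095],"twist":[0,0,0.24],"fingers":0},
  ],
)

```text
time: 19.07
ee_pos: [537.4, -183.4, 112.6]
eef_rot: [-3.14, 0.002, 0.447]
force: [0.3, 0.4, -0.3]
gripper_width: -0.4
```

```bash
python3 - <<'E'
from h import *
from arc import arc
o=bot.get_obs(); print(o["ee_pos"],o["eef_rot"],o["force"])
im=optics.get_image("side"); cv2.imwrite("pics/side8.png",cv2.resize(im[60:320,200:520,::-1],None,fx=2.3,fy=2.3))
p=o["ee_pos"][:2]; H=np.array([623,-102.7])-p; y=o["eef_rot"][2]
tx=np.array([np.cos(y),np.sin(y)]);ty=np.array([np.sin(y),-np.cos(y)])
H=np.array([H@tx,H@ty]);print("H tool",H, y+1.493)
H[1]=-18
arc(H,[.03,.08,.14,.2,.26,.32],1);arc(H,np.arange(1,11)*.07,1)
E
```

```text
[ 537.423 -183.366  112.587] [-3.14   0.002  0.447] [ 0.293  0.413 -0.344]
H tool [112.037 -35.751] 1.9399742751392515
[np.float64(-0.0005), np.float64(-0.0034)] 0.03
[np.float64(-0.0011), np.float64(-0.009)] 0.08
[np.float64(-0.0014), np.float64(-0.0158)] 0.14
[np.float64(-0.0013), np.float64(-0.0226)] 0.2
[np.float64(-0.0009), np.float64(-0.0294)] 0.26
[np.float64(0.0), np.float64(-0.0362)] 0.32
[np.float64(-0.001), np.float64(-0.0079)] 0.07
[np.float64(-0.0014), np.float64(-0.0158)] 0.14
[np.float64(-0.0013), np.float64(-0.0238)] 0.21
[np.float64(-0.0006), np.float64(-0.0317)] 0.28
[np.float64(0.0006), np.float64(-0.0395)] 0.35
[np.float64(0.0024), np.float64(-0.0472)] 0.42
[np.float64(0.0047), np.float64(-0.0548)] 0.49
[np.float64(0.0076), np.float64(-0.0623)] 0.56
[np.float64(0.0109), np.float64(-0.0695)] 0.63
[np.float64(0.0148), np.float64(-0.0764)] 0.7
```

View pics/side8.png

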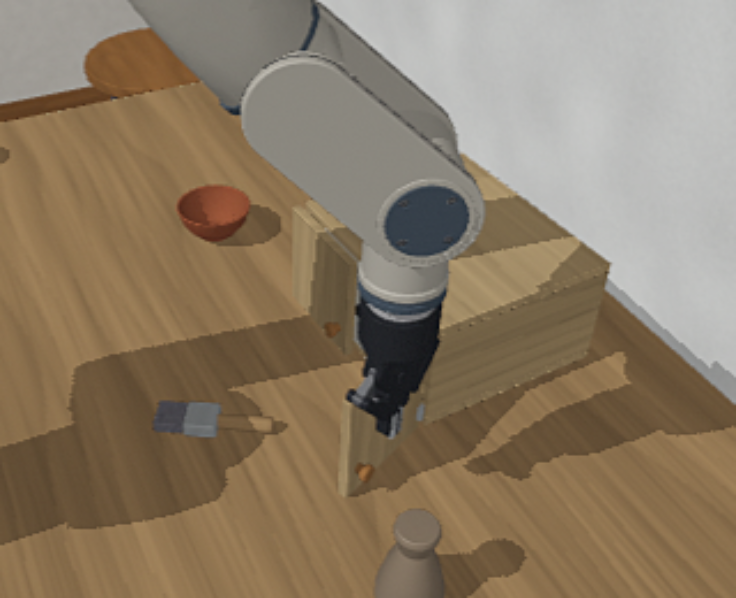

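The fingertips are on the outer side of the right door, at about (390,425), clear of the vase. Now I push along the arc.

>>> servo_tool(
  rows=[
    {"slide":[0,-0.006,0],"twist":[0,0,0],"fingers":0},
    {"slide":[0,-0.012,0],"twist":[0,0,0],"fingers":0},
    {"slide":[0,-0.016,0],"twist":[0,0,0],"fingers":0},
    {"slide":[0,-0.018,0],"twist":[0,0,0],"fingers":0},
    {"slide":[-0.0005,-0.0214,0],"twist":[0,0,0.03],"fingers":0},
    {"slide":[-0.001,-0.027,0],"twist":[0,0,0.08],"fingers":0},
    {"slide":[-0.0014,-0.0338,0],"twist":[0,0,0.14],"fingers":0},
    {"slide":[-0.0013,-0.0406,0],"twist":[0,0,0.2],"fingers":0},
    {"slide":[-0.0009,-0.0474,0],"twist":[0,0,0.26],"fingers":0},
    {"slide":[0,-0.0542,0],"twist":[0,0,0.32],"fingers":0},
  ],
)

```text
time: 19.95
ee_pos: [514.9, -135.1, 114.9]
eef_rot: [3.141, -0.001, 0.122]
force: [-0.2, -0.5, 1.0]
gripper_width: 0.0
```

>>> servo_tool(
  rows=[
    {"slide":[-0.001,-0.0079,0],"twist":[0,0,0.07],"fingers":0},
    {"slide":[-0.0014,-0.0158,0],"twist":[0,0,0.14],"fingers":0},
    {"slide":[-0.0013,-0.0238,0],"twist":[0,0,0.21],"fingers":0},
    {"slide":[-0.0006,-0.0317,0],"twist":[0,0,0.28],"fingers":0},
    {"slide":[0.0006,-0.0395,0],"twist":[0,0,0.35],"fingers":0},
    {"slide":[0.0024,-0.0472,0],"twist":[0,0,0.42],"fingers":0},
    {"slide":[0.0047,-0.0548,0],"twist":[0,0,0.49],"fingers":0},
    {"slide":[0.0076,-0.0623,0],"twist":[0,0,0.56],"fingers":0},
    {"slide":[0.0109,-0.0695,0],"twist":[0,0,0.63],"fingers":0},
    {"slide":[0.0148,-0.0764,0],"twist":[0,0,0.7],"fingers":0},
  ],
)

```text
time: 20.78
ee_pos: [519.8, -57.2, 114.7]
eef_rot: [3.141, -0.0, -0.578]
force: [-2.3, -0.7, 0.3]
gripper_width: 0.3
```

```bash
python3 - <<'E'
from h import *
from arc import arc
o=bot.get_obs(); print(o["joint_pos"],o["ee_pos"],o["eef_rot"],o["force"])
im=optics.get_image("side"); cv2.imwrite("pics/side9.png",cv2.resize(im[60:320,200:520,::-1],None,fx=2.3,fy=2.3))
p=o["ee_pos"][:2]; H=np.array([623,-102.7])-p; y=o["eef_rot"][2]
tx=np.array([np.cos(y),np.sin(y)]);ty=np.array([np.sin(y),-np.cos(y)])
H=np.array([H@tx,H@ty]);print("H tool",H, y+1.493)
E
```

```text
[-0.132  0.448  1.931 -0.     0.762  0.446] [519.796 -57.182 114.7  ] [ 3.141 -0.    -0.578] [-2.281 -0.691  0.275]
H tool [111.312 -18.241] 0.9151835013453402
```

View pics/side9.png

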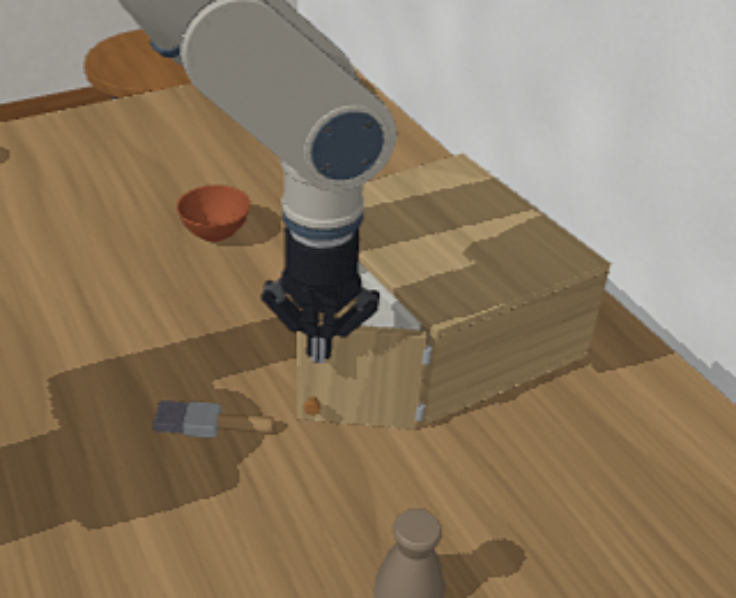

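>>> servo_tool(
  rows=[
    {"slide":[-0.001,-0.0079,0],"twist":[0,0,0.07],"fingers":0},
    {"slide":[-0.0014,-0.0158,0],"twist":[0,0,0.14],"fingers":0},
    {"slide":[-0.0013,-0.0238,0],"twist":[0,0,0.21],"fingers":0},
    {"slide":[-0.0006,-0.0317,0],"twist":[0,0,0.28],"fingers":0},
    {"slide":[0.0006,-0.0395,0],"twist":[0,0,0.35],"fingers":0},
    {"slide":[0.0024,-0.0472,0],"twist":[0,0,0.42],"fingers":0},
    {"slide":[0.0047,-0.0548,0],"twist":[0,0,0.49],"fingers":0},
    {"slide":[0.0076,-0.0623,0],"twist":[0,0,0.56],"fingers":0},
    {"slide":[0.0109,-0.0695,0],"twist":[0,0,0.63],"fingers":0},
    {"slide":[0.0148,-0.0764,0],"twist":[0,0,0.7],"fingers":0},
  ],
)

```text
time: 21.67
ee_pos: [573.9, -1.3, 114.6]
eef_rot: [3.141, 0.0, -1.276]
force: [-1.6, -0.3, 0.1]
gripper_width: -0.3
```

>>> servo_tool(
  rows=[
    {"slide":[-0.0008,-0.0056,0],"twist":[0,0,0.05],"fingers":0},
    {"slide":[-0.0012,-0.0112,0],"twist":[0,0,0.1],"fingers":0},
    {"slide":[-0.0014,-0.0157,0],"twist":[0,0,0.14],"fingers":0},
    {"slide":[-0.0014,-0.0191,0],"twist":[0,0,0.17],"fingers":0},
    {"slide":[-0.0014,-0.0213,0],"twist":[0,0,0.19],"fingers":0},
    {"slide":[-0.0013,-0.023,0],"twist":[0,0,0.205],"fingers":0},
    {"slide":[-0.0013,-0.024,0],"twist":[0,0,0.215],"fingers":0},
    {"slide":[-0.0013,-0.0245,0],"twist":[0,0,0.215],"fingers":0},
    {"slide":[-0.0013,-0.025,0],"twist":[0,0,0.215],"fingers":0},
    {"slide":[-0.0013,-0.0255,0],"twist":[0,0,0.215],"fingers":0},
  ],
)

```text
time: 22.5
ee_pos: [598.0, 6.9, 114.3]
eef_rot: [3.141, -0.0, -1.489]
force: [-0.2, 0.0, 0.3]
gripper_width: -0.2
```

>>> servo_tool(
  rows=[
    {"slide":[0,-0.0005,0],"twist":[0,0,0],"fingers":0},
    {"slide":[0,-0.001,0],"twist":[0,0,0],"fingers":0},
    {"slide":[0,-0.0015,0],"twist":[0,0,0],"fingers":0},
    {"slide":[0,-0.002,0],"twist":[0,0,0],"fingers":0},
    {"slide":[0,-0.0025,0],"twist":[0,0,0],"fingers":0},
    {"slide":[0,-0.003,0],"twist":[0,0,0],"fingers":0},
    {"slide":[0,-0.003,0],"twist":[0,0,0],"fingers":0},
    {"slide":[0,-0.003,0],"twist":[0,0,0],"fingers":0},
    {"slide":[0,-0.003,0],"twist":[0,0,0],"fingers":0},
    {"slide":[0,-0.003,0],"twist":[0,0,0],"fingers":0},
  ],
)

```text
time: 23.33
ee_pos: [598.4, 7.1, 114.1]
eef_rot: [3.136, 0.0, -1.49]
force: [-10.6, -1.1, 6.5]
gripper_width: -0.2
```

The right door stops at 598.4 (predicted 598.3) with the force rising, so it is shut. I back away and check.

>>> servo_tool(
  rows=[
    {"slide":[0,0.015,0],"twist":[0,0,0],"fingers":0},
    {"slide":[0,0.04,0],"twist":[0,0,0],"fingers":0},
    {"slide":[0,0.07,-0.01],"twist":[0,0,0],"fingers":0},
    {"slide":[0,0.09,-0.04],"twist":[0,0,0],"fingers":0},
    {"slide":[-0.03,0.1,-0.07],"twist":[0,0,0],"fingers":0},
    {"slide":[-0.06,0.11,-0.09],"twist":[0,0,0],"fingers":0},
    {"slide":[-0.1,0.12,-0.1],"twist":[0,0,0],"fingers":0},
    {"slide":[-0.14,0.12,-0.1],"twist":[0,0,0],"fingers":0},
    {"slide":[-0.18,0.12,-0.1],"twist":[0,0,0],"fingers":0},
    {"slide":[-0.2,0.12,-0.1],"twist":[0,0,0],"fingers":0},
  ],
)

```text
time: 24.17
ee_pos: [465.3, 200.7, 215.3]
eef_rot: [-3.139, 0.002, -1.488]
force: [0.2, 0.3, 0.4]
gripper_width: 0.1
```

```bash
python3 - <<'E'
from h import *
o=bot.get_obs(); print(o["ee_pos"],o["eef_rot"],o["force"])
im=optics.get_image("side"); cv2.imwrite("pics/side10.png",cv2.resize(im[60:320,200:520,::-1],None,fx=2.3,fy=2.3))
im=optics.get_image("scene"); cv2.imwrite("pics/scene10.png",cv2.resize(im[80:380,140:460,::-1],None,fx=2,fy=2))
for c in("scene","side"):
  for q in("door_left_edge","door_right_edge","bowl","vase","brush"): print(c,q,place(q,c))
E
```

```text
[465.331 200.662 215.326] [-3.139  0.002 -1.488] [0.163 0.288 0.404]
scene door_left_edge [(0.69, array([609. ,  42.5, 150. ]))]
scene door_right_edge [(0.62, array([614. ,  37.1, 145.2])), (0.26, array([549.5, 370.5,  -0.2]))]
scene bowl [(0.84, array([550.2, 370.3,  -0.2]))]
scene vase [(0.77, array([ 501.1, -294.5,   -6. ]))]
scene brush [(0.61, array([410.7,  -1.4,   3.1]))]
side door_left_edge [(0.58, array([612.4,  43.1, 146.9]))]
side door_right_edge [(0.68, array([613.2,  32.5, 142.3]))]
side bowl [(0.74, array([555.5, 368.7,   0. ]))]
side vase [(0.77, array([ 504.6, -297. ,   -0.3]))]
side brush [(0.98, array([407.9,  -1.6,  -4.4]))]
```

View pics/side10.png

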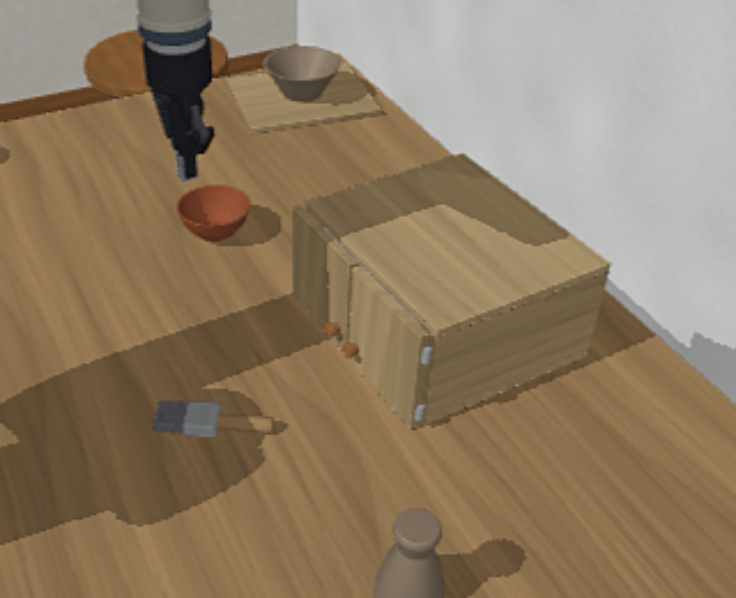

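View pics/scene10.png

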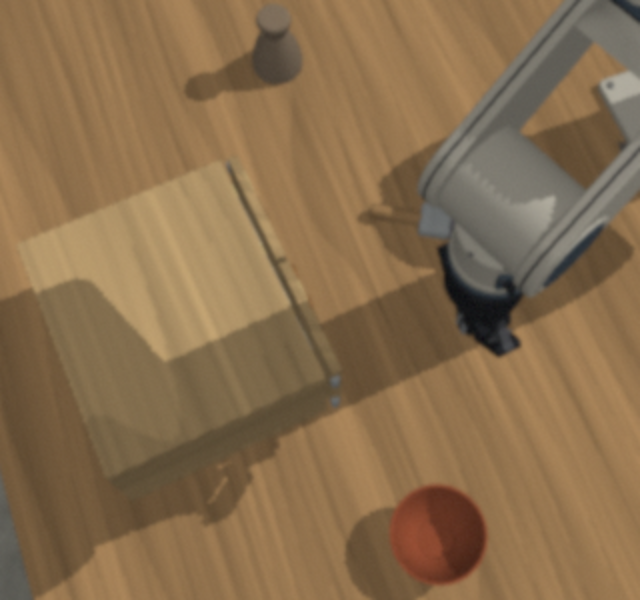

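Both pictures show the doors flush across the front, with the knobs at about (332,329) and (349,350) in the side view. The bowl, vase and brush are where they were, and the arm is clear. I'm handing the job in.

```bash
python3 -c "
from plant import bot
print(bot.close_job())"
```

```text
the job is handed in; nothing more can be done
None
```

I pushed the tray home with the closed fingertips, then swung the left door and the right door shut. I handed the job in at about 24 s of the 72 s allowed; no verdict is reported.

- **Tray:** it stopped at x = 612.9 mm with the force rising to 13 N and no further motion. Both doors were still open then, at about 1.5 and 1.9 rad.
- **Doors:** the left door stopped at 593.8 mm and the right at 598.4 mm, both as predicted, with the force rising. The final pictures show both doors flush across the front.
- **Bystanders:** the bowl, vase and brush were found within about 2 to 3 mm of their starting positions, which is within the detector's accuracy.
- **Mug and beaker:** they stood upright in the last picture that showed them, about halfway through the tray push. I could not check them after that, because the tray front and then the shut doors hid them.

At hand-in the arm was clear of everything.

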